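# Find the rocking terminal cover and press it home

## Task

One of the four grey terminal covers on the inverter is not pushed home: it rocks when it is pressed near one end of its length. With the fingertips, press the covers lightly near an end until you find the one that rocks, then press that cover firmly in its middle until it sits fully home and level like the others, and finish still pressing it down, so that its screws can be driven. Lift nothing, and leave the screw pot, screwdriver, cutters and tape where they are.

Things in the scene. Friction and masses are not known exactly. Their poses are not given: they have to be found in the camera images.
- inverter: The inverter, fixed to the bench, 262 x 310 mm: orange finned heatsink, blue-filmed chassis nearer the robot, black terminal block on the far side. Origin on the bench (z = 0) under the middle of the row of four covers; y axis along the row (to the left at yaw 0), x axis across it, away from the chassis. The covers' places are at x = 0, y = +105, +35, -35, -105 mm (covers 1 to 4).
- terminal_block (a point): Middle of the row, 85 mm above the bench, at the level of the pocket floors. Each cover lies in its own pocket, with walls 8 mm high (to 93 mm), 1 mm clear of the cover all round. Copper lugs with bolts stick out of the block's far side, at x = 50 to 81 mm from here, up to 83 mm above the bench.
- chassis_top (a point): Middle of the chassis' blue top, 112 mm above the bench; the chassis reaches 70 mm either way in x and 155 mm in y from here, so it ends 60 mm from the middle line of the covers. The screw pot stands on it.
- cover_1: Terminal cover 1, leftmost (+y) seen from the robot: grey plastic plate 84 mm (its x, across the row) x 56 mm (its y) x 12 mm, 90 to 140 g, origin at the centre of its underside, z up; a disc marks the middle of its top. Home, as three of the four are, it lies flat on its pocket floor, top 97 mm above the bench, and does not give.
- cover_2: Terminal cover 2, second from the left, made like cover 1. Any one of the four may be the loose one. That one lies level on the flat end (16 mm across) of a hidden stem under its middle, 3.5 to 4.5 mm too high: a light touch on its middle meets it that much above a seated one.
- cover_3: Terminal cover 3, third from the left, made like cover 1. Whichever cover is loose rocks when pressed lightly (under 1 N) 25 to 34 mm from its middle along its x: that end goes down to the pocket floor and the other rises by 5 to 7 mm. A tip pressing 30 mm out then stops some 1.5 to 2.5 mm above where a seated cover stops it. Let go, it falls level.
- cover_4: Terminal cover 4, rightmost (-y), made like cover 1. Whichever cover is loose goes home only when pressed firmly near its middle: about 13 N pushes its stem in, 18 N is ample, and it then stays home. Trial presses near an end should stay under 10 N, for some 18 N there can push the stem in too.
- screw_pot: White plastic pot of screws, 54 mm across, 26 mm high, origin at the centre of its underside, loose on top of the chassis (111 mm above the bench). Leave alone.
- screwdriver: Screwdriver lying on the bench to the right, yellow handle 100 x 29 mm and steel shank 120 mm, origin on the bench at the joint of handle and shank, shank along its x. Leave alone.
- cutters: Yellow-handled wire cutters lying on the bench to the left, 180 x 70 x 16 mm, origin on the bench at the pivot, jaws along its x. Leave alone.
- tape_roll: Roll of white tape lying flat, 90 mm across, 19 mm high, origin at the centre of its underside, on the bench at the far left. Leave alone.
Things that resemble listed ones, but are neither listed nor needed, are in the scene too. Leave any black, orange or turquoise look-alike of the cover_3 alone.

How it is judged (in metres and radians):
On the way:
1. the loose cover has been pressed near an end and has rocked under the fingertips (((angle between cover_1's own z axis and vertical above 0.05 rad and contact force between the fingers and cover_1 above 0.15 N) or (angle between cover_2's own z axis and vertical above 0.05 rad and contact force between the fingers and cover_2 above 0.15 N) or (angle between cover_3's own z axis and vertical above 0.05 rad and contact force between the fingers and cover_3 above 0.15 N) or (angle between cover_4's own z axis and vertical above 0.05 rad and contact force between the fingers and cover_4 above 0.15 N))), for 0.1 s.
At the end, for the whole second after the job is handed in: All four covers lie home on their pocket floors (underside centre within 1.3 mm of the floor, level within 0.03 rad), and the fingers press with more than 1 N on the cover that was loose (it came down by more than 2.5 mm) and on no other cover (z of each of cover_1, cover_2, cover_3, cover_4 in the frame of inverter below 0.0863 m and angle between each of cover_1, cover_2, cover_3, cover_4's own z axis and vertical below 0.03 rad and ((distance of cover_1 from where it was at the start of the episode above 0.0025 m and contact force between the fingers and cover_1 above 1 N and linear speed of cover_1 below 0.01 m/s and contact force between the fingers and cover_2 below 0.3 N and contact force between the fingers and cover_3 below 0.3 N and contact force between the fingers and cover_4 below 0.3 N) or (distance of cover_2 from where it was at the start of the episode above 0.0025 m and contact force between the fingers and cover_2 above 1 N and linear speed of cover_2 below 0.01 m/s and contact force between the fingers and cover_1 below 0.3 N and contact force between the fingers and cover_3 below 0.3 N and contact force between the fingers and cover_4 below 0.3 N) or (distance of cover_3 from where it was at the start of the episode above 0.0025 m and contact force between the fingers and cover_3 above 1 N and linear speed of cover_3 below 0.01 m/s and contact force between the fingers and cover_1 below 0.3 N and contact force between the fingers and cover_2 below 0.3 N and contact force between the fingers and cover_4 below 0.3 N) or (distance of cover_4 from where it was at the start of the episode above 0.0025 m and contact force between the fingers and cover_4 above 1 N and linear speed of cover_4 below 0.01 m/s and contact force between the fingers and cover_1 below 0.3 N and contact force between the fingers and cover_2 below 0.3 N and contact force between the fingers and cover_3 below 0.3 N))); the arm keeps its last pose, push and grip.
It fails at once if a cover is lifted out of its pocket (z of any of cover_1, cover_2, cover_3, cover_4 in the frame of inverter above 0.099 m).
It fails at once if a cover is tipped up by more than about 26 degrees (angle between any of cover_1, cover_2, cover_3, cover_4's own z axis and vertical above 0.45 rad).
It fails at once if the screw pot, screwdriver, cutters or tape is moved by more than 30 mm (distance of any of screw_pot, screwdriver, cutters, tape_roll from where it was at the start of the episode above 0.03 m).
It also fails if it takes over 51 s, if anything falls off the work surface, if the arm or the gripper's body presses on something with over 40 N, if the wrist force passes 120 N, or if a joint passes its speed limit or range.

## Robot

A 6-joint arm with a two-finger parallel gripper is mounted at the origin on the work surface. World frame = base frame: x ahead of the robot, y to its left, z up, the work surface at z = 0. Lengths are in mm, angles in rad, forces in N, time in s.
With the tool pointing down it reaches from about 225 to 875 mm from the base axis. Payload 3.4 kg.
Tool frame: the origin (TCP) lies between the finger pads; the fingertips stand ctrl.tips_ahead ahead of it and the grasp point (between the pads) lies 11 mm behind it (ctrl.tips_ahead is the distance from the TCP to the fingertips, in mm); z points along the fingers, x is the direction in which the jaws open and shut, and the axes are right-handed (so a half turn about z gives the same grasp; the last joint's range is limited). The gripper opens to 85 mm and grips with 20 to 120 N. Pads are 22 mm wide; open, the fingers measure 114 mm over their backs; the gripper's body (76 mm by 85 mm) begins 54 mm behind the grasp point. The pads swing forward as they close: fully open they stand 13 mm farther back than shut.
Start: joints at [-1.289, 0.276, 1.505, -0, 1.361, -0.121], TCP at [225.4, -529.015, 239.328] pointing down, gripper open.
Joint ranges: [-2.89, 2.89], [-0.75, 2.08], [0.22, 2.7], [-1.18, 4.32], [0.11, 2.71], [-2.7, 2.7]. Speed limits (rad/s): [2.57, 2.57, 3.14, 3.14, 3.14, 3.14].

## Interface

Orientations are given as a unit quaternion [w, x, y, z].
In Python, from bench import ctrl gives the robot as it stands.
- The arm moves only by the tool servo_tool, never from a script. Its argument "series" is a list of rows, each an object of numbers: "gripper": the opening, from 0 (shut) to 1 (fully open); "dx", "dy", "dz": the shift along the tool's x, y, z in cm; "ax", "ay", "az": the turn, a rotation vector about the tool's x, y, z in degrees. A call has exactly 10 rows; each row shifts and turns the commanded pose from where the row before left it, along the tool's axes as they then stand; what a row does not reach is not made up. A row lasts 1/8 s, in which the tool goes at most 62.5 mm and 10.7 degrees, less where a joint would pass 70% of its speed; a pose out of reach is approached as far as the arm can. A call with a gripper value outside its range is refused whole. The fingers move at their own pace and stop on an object; the grip force is fixed at half the most. Time passes only in rows, so rows that do not move let the fingers close, or fill a call up. It gives the time, the measured TCP pose, the force and the opening at its end, in the units of the state.
- ctrl.read_state(): the state, without advancing time (a new reading comes with each control period).
- ctrl.snapshot(name): name is "scene" or "top" or "wrist"; returns a dict with "color" (400x640x3 uint8, red, green, blue), "fx", "fy", "cx", "cy" (pixels), "origin" and "attitude" of the camera in the world. Camera axes: x right, y down, z forward; pixel columns grow to the right and rows downward; lengths in mm; the calibration is good to about 2 mm. The wrist camera is an equidistant fisheye: a pixel r from the principal point sees the ray r / f radians off the axis. A picture is of the moment at which its call begins. There is no depth.
- ctrl.job_done(): hands the job in, once; it reports no verdict.
Trained networks look in the newest picture that a camera, given by its name, has taken for a name from the list of things; names that differ only in an ending like _2 or _b are one class to them, and where a whole thing is asked for, a point or a joint stands for the part that bears it (a point fixed in the world has none). Each returns a list of dicts, best first, with "conf" (0 to 1); they miss things now and then, are a little off and sometimes report something else, mostly with a low value. They report only what shows in the picture. A call takes as long as a camera call. They do not tell look-alikes from the thing itself.
- ctrl.search_frame(camera, name): "rect" ([left, top, right, bottom] in pixels, round what is visible of it).
The state is a dict: "t": time; "joint_pos": joint angles; "dq": joint speeds; "tau": joint torques, N m; "eef_pos": TCP position; "ee_rot": TCP orientation; "contact_force": force on the tool from outside, world axes, zero at the start; "torque": the same for the moment, N m; "width": finger opening in mm.
Only numpy, scipy, OpenCV 4.12 (cv2) and the standard library are available. Lean on these libraries where they do the work, as an engineer would, in place of code of your own. Each camera call takes 0.05 s, during which the arm holds its last target.

## Working session

There is one attempt and no reset: what is moved stays moved. The work goes in short steps, Python scripts to look and compute and a tool call to move; the robot and the scene stay as the last step left them, time stands still between calls to the robot, and variables do not carry over. Pictures are saved under pics/ and viewed, and the job is handed in when it is done.

Besides the shell and the picture viewer there is one more tool, called after "Request:" as a command line: name --argument value ..., lists and objects as JSON in quotes. servo_tool: Moves the arm, as the interface text tells. Its arguments: {"type":"object","properties":{"series":{"type":"array","items":{"type":"object","properties":{"gripper":{"type":"number"},"dx":{"type":"number"},"dy":{"type":"number"},"dz":{"type":"number"},"ax":{"type":"number"},"ay":{"type":"number"},"az":{"type":"number"}}}}},"required":["series"]}

```bash
mkdir -p pics; python3 - <<'E'
from bench import ctrl
import cv2
s=ctrl.read_state();print(s, ctrl.tips_ahead)
for n in("scene","top"):
    d=ctrl.snapshot(n);cv2.imwrite(f"pics/{n}0.png",d["color"][:,:,::-1]);print(n,{k:v for k,v in d.items() if k!="color"})
    for o in("inverter","cover_1","screw_pot"):print(o,ctrl.search_frame(n,o))
E
```

```text
{'t': 0.0, 'joint_pos': array([-1.28902043e+00,  2.76605634e-01,  1.50615515e+00, -1.96226612e-05,
        1.36068770e+00, -1.21020713e-01]), 'dq': array([ 1.74872856e-03,  7.08367495e-05, -2.16787651e-05,  1.33299575e-03,
       -3.85095541e-04, -4.11925167e-04]), 'tau': array([ 1.14540246e-03, -4.16770756e+01, -2.45808452e+01, -4.12976908e-05,
        1.09302104e-02, -1.07584235e-06]), 'eef_pos': array([ 225.22771325, -528.48756908,  238.42485528]), 'ee_rot': array([-5.94029161e-04,  8.34264720e-01, -5.51363325e-01, -7.12916549e-04]), 'contact_force': array([-0.57893603,  0.80549914,  0.31702191]), 'torque': array([ 0.01682815, -0.03441536, -0.02394343]), 'width': 85.39637788170566} 8.0
scene {'fx': 401.0682692892123, 'fy': 401.0682692892123, 'cx': 318.8499539320177, 'cy': 197.35555323253868, 'origin': array([1171.03319019, -677.64313413,  752.99741799]), 'attitude': array([-0.42420451,  0.8388506 ,  0.30012652, -0.16218594])}
inverter [{'rect': [196.4, 161.5, 344.5, 280.9], 'conf': 0.61}]
cover_1 [{'rect': [280.5, 289.9, 312.4, 327.6], 'conf': 0.97}, {'rect': [315.1, 256.2, 353.0,
[... 579 characters left out ...]
n': array([ 325.91484411,    7.80597302, 1796.05259583]), 'attitude': array([ 0.04757054, -0.70437852,  0.70643972, -0.05030778])}
inverter [{'rect': [298.4, 170.1, 394.8, 257.6], 'conf': 0.62}]
cover_1 [{'rect': [304.7, 187.1, 322.3, 212.7], 'conf': 0.87}, {'rect': [367.2, 176.4, 382.6, 209.2], 'conf': 0.87}, {'rect': [344.8, 140.5, 364.5, 168.6], 'conf': 0.86}, {'rect': [295.0, 140.2, 308.9, 170.0], 'conf': 0.71}, {'rect': [345.8, 183.5, 365.2, 209.0], 'conf': 0.67}, {'rect': [324.2, 184.3, 344.3, 210.1], 'conf': 0.61}, {'rect': [254.2, 170.9, 279.1, 196.6], 'conf': 0.58}, {'rect': [379.7, 136.5, 402.2, 165.4], 'conf': 0.54}]
screw_pot [{'rect': [358.9, 234.3, 373.4, 248.7], 'conf': 0.78}]
```

```bash
python3 - <<'E'
import cv2
a=cv2.imread("pics/top0.png")[110:290,230:450];cv2.imwrite("pics/topz.png",cv2.resize(a,None,fx=3.3,fy=3.3,interpolation=cv2.INTER_CUBIC))
a=cv2.imread("pics/scene0.png")[130:330,180:430];cv2.imwrite("pics/scz.png",cv2.resize(a,None,fx=3,fy=3,interpolation=cv2.INTER_CUBIC))
E
```

```text
(no output)
```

View pics/topz.png

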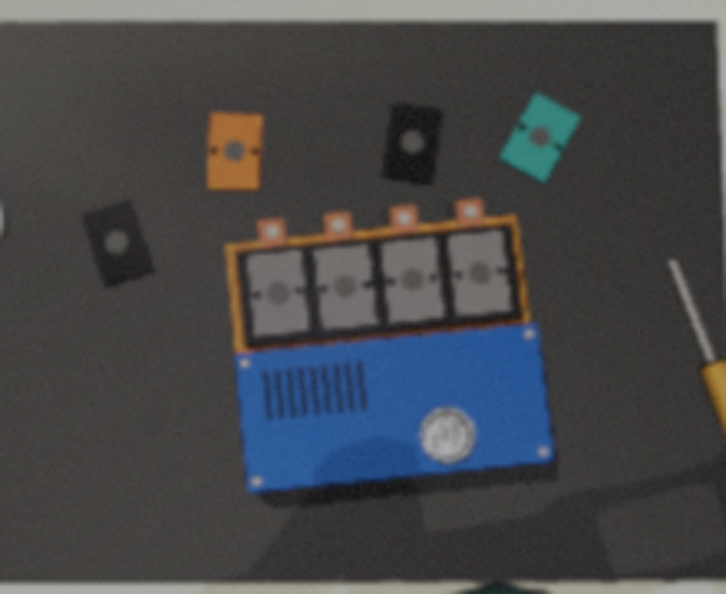

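View pics/scz.png

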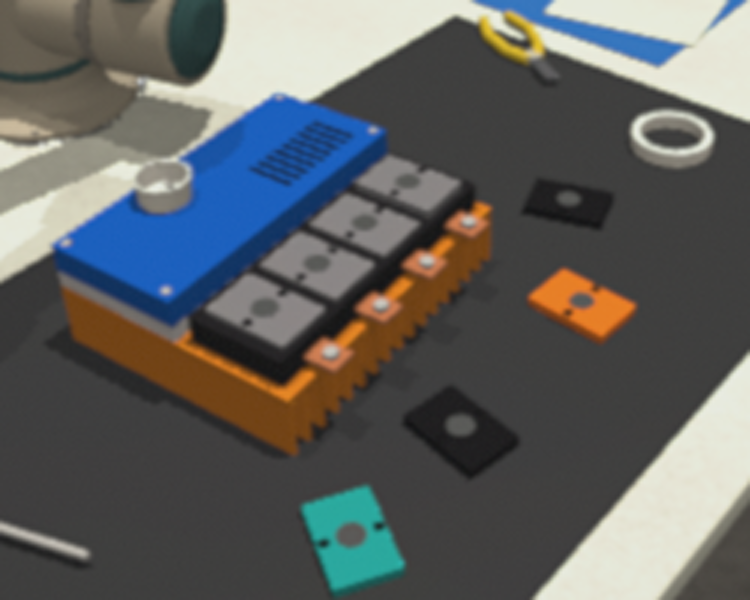

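Top view: the grey discs are at zoomed pixels (278,293), (345,287), (412,280) and (480,273). Scene view: they are at (408,182), (365,223), (317,264) and (265,308). The pot is on the chassis, near the robot and to the right.

```bash
cat > h.py <<'E'
import numpy as np
from scipy.spatial.transform import Rotation as R
CAM={'top':(502.35178,320.71467,196.58251,[325.91484411,7.80597302,1796.05259583],[0.04757054,-0.70437852,0.70643972,-0.05030778]),
'scene':(401.06827,318.84995,197.35555,[1171.03319019,-677.64313413,752.99741799],[-0.42420451,0.8388506,0.30012652,-0.16218594])}
def ray(c,u,v):
    f,cx,cy,o,q=CAM[c];r=R.from_quat(q,scalar_first=True)
    return np.array(o),r.apply([(u-cx)/f,(v-cy)/f,1])
def atz(c,u,v,z):
    o,d=ray(c,u,v);return o+d*(z-o[2])/d[2]
E
python3 - <<'E'
from h import *
T=[(278,293),(345,287),(412,280),(480,273)];S=[(408,182),(365,223),(317,264),(265,308)]
A=[];B=[]
for t,s in zip(T,S):
    a=atz('top',t[0]/3.3+230-.35,t[1]/3.3+110-.35,97);b=atz('scene',s[0]/3+180-.33,s[1]/3+130-.33,97);A.append(a);B.append(b);print(a.round(1),b.round(1),np.linalg.norm(a-A[0]),np.linalg.norm(b-B[0]))
for P in(A,B):
    P=np.array(P);m=P.mean(0);d=np.polyfit([105,35,-35,-105],P[:,:2],1)[0];print(m,d,np.degrees(np.arctan2(-d[0],d[1])))
print('pot',atz('top',447/3.3+230,433/3.3+110,137))
for c in [(235,247),(515,217),(250,490),(551,460)]:print(atz('top',c[0]/3.3+230,c[1]/3.3+110,112))
E
```

```text
[556.5  24.1  97. ] [553.9  28.8  97. ] 0.0 0.0
[562.5 -45.2  97. ] [565.3 -45.1  97. ] 69.6107307374904 74.7639082066367
[ 569.7 -114.7   97. ] [ 572.3 -115.3   97. ] 139.42084506694783 145.3249391532045
[ 576.8 -185.2   97. ] [ 578.8 -184.6   97. ] 210.3684812666639 214.8659749404053
[566.37795739 -80.23990327  97.        ] [-0.09744062  0.99655975] 5.5844582173709885
[567.57265935 -79.03704432  97.        ] [-0.11663472  1.01503773] 6.5549252505661775
pot [ 408.35839179 -145.93930223  137.        ]
[601.10772399  66.98723431 112.        ]
[ 631.72937868 -221.90733171  112.        ]
[352.88106007  51.32329615 112.        ]
[ 382.05136348 -253.05821261  112.        ]
```

Request:
servo_tool --series '[{"gripper":0,"az":8.7},{"gripper":0,"az":8.7},{"gripper":0,"dx":-3.4,"dy":-4.6},{"gripper":0,"dx":-3.4,"dy":-4.6},{"gripper":0,"dx":-3.4,"dy":-4.6},{"gripper":0,"dx":-3.4,"dy":-4.6},{"gripper":0,"dx":-3.4,"dy":-4.6},{"gripper":0,"dx":-3.4,"dy":-4.6},{"gripper":0,"dx":-3.4,"dy":-4.6},{"gripper":0,"dx":-3.4,"dy":-4.6}]'

```text
schema error: expected keys gripper, dx, dy, dz, ax, ay, az
```

```bash
cat >> h.py <<'E'
def st():
    from bench import ctrl
    s=ctrl.read_state();r=R.from_quat(s['ee_rot'],scalar_first=True).as_matrix()
    yaw=5.7*np.pi/180;o=np.array([566.7,-80.]);X=np.array([np.cos(yaw),np.sin(yaw)]);Y=np.array([-X[1],X[0]])
    d=s['eef_pos'][:2]-o
    print('t',round(s['t'],2),'tcp',s['eef_pos'].round(2),'inv',(d@X).round(1),(d@Y).round(1),'tip z',round(s['eef_pos'][2]-ctrl.tips_ahead,2),ctrl.tips_ahead,'F',s['contact_force'].round(2),'w',round(s['width'],1))
    print('toolx yaw',np.degrees(np.arctan2(r[1,0],r[0,0])).round(2),'z',r[:,2].round(4),'inv err',(-84.3-np.degrees(np.arctan2(r[1,0],r[0,0]))).round(2))
E
python3 -c "
from h import *;st()"
```

```text
t 0.4 tcp [ 225.38 -528.95  239.22] inv -384.2 -412.8 tip z 231.22 8.0 F [ 1.    0.91 -0.17] w 85.4
toolx yaw -66.92 z [-1.e-04  2.e-04 -1.e+00] inv err -17.38
```

Request:
servo_tool --series '[{"gripper":0,"dx":0,"dy":0,"dz":0,"ax":0,"ay":0,"az":8.7},{"gripper":0,"dx":0,"dy":0,"dz":0,"ax":0,"ay":0,"az":8.7},{"gripper":0,"dx":-3.4,"dy":-4.6,"dz":0,"ax":0,"ay":0,"az":0},{"gripper":0,"dx":-3.4,"dy":-4.6,"dz":0,"ax":0,"ay":0,"az":0},{"gripper":0,"dx":-3.4,"dy":-4.6,"dz":0,"ax":0,"ay":0,"az":0},{"gripper":0,"dx":-3.4,"dy":-4.6,"dz":0,"ax":0,"ay":0,"az":0},{"gripper":0,"dx":-3.4,"dy":-4.6,"dz":0,"ax":0,"ay":0,"az":0},{"gripper":0,"dx":-3.4,"dy":-4.6,"dz":0,"ax":0,"ay":0,"az":0},{"gripper":0,"dx":-3.4,"dy":-4.6,"dz":0,"ax":0,"ay":0,"az":0},{"gripper":0,"dx":-3.4,"dy":-4.6,"dz":0,"ax":0,"ay":0,"az":0}]'

```text
t: 1.65
eef_pos: [566.0, -220.6, 239.4]
ee_rot: [0.0, 0.741, -0.671, 0.0]
contact_force: [0.3, -1.1, -1.1]
width: 0.4
```

```bash
python3 -c "
from h import *;st();st()"
```

```text
t 1.65 tcp [ 565.97 -220.57  239.45] inv -14.7 -139.8 tip z 231.45 8.0 F [ 0.33 -1.06 -1.08] w 0.4
toolx yaw -84.31 z [ 4.e-04 -6.e-04 -1.e+00] inv err 0.01
t 1.65 tcp [ 565.97 -220.57  239.45] inv -14.7 -139.8 tip z 231.45 8.0 F [ 0.33 -1.06 -1.08] w 0.4
toolx yaw -84.31 z [ 4.e-04 -6.e-04 -1.e+00] inv err 0.01
```

Request:
servo_tool --series '[{"gripper":0,"dx":-1.2,"dy":-1.5,"dz":2.0,"ax":0,"ay":0,"az":0},{"gripper":0,"dx":-1.2,"dy":-1.5,"dz":2.0,"ax":0,"ay":0,"az":0},{"gripper":0,"dx":-1.1,"dy":-1.5,"dz":2.0,"ax":0,"ay":0,"az":0},{"gripper":0,"dx":0,"dy":0,"dz":2.0,"ax":0,"ay":0,"az":0},{"gripper":0,"dx":0,"dy":0,"dz":2.0,"ax":0,"ay":0,"az":0},{"gripper":0,"dx":0,"dy":0,"dz":1.0,"ax":0,"ay":0,"az":0},{"gripper":0,"dx":0,"dy":0,"dz":0.5,"ax":0,"ay":0,"az":0},{"gripper":0,"dx":0,"dy":0,"dz":0,"ax":0,"ay":0,"az":0},{"gripper":0,"dx":0,"dy":0,"dz":0,"ax":0,"ay":0,"az":0},{"gripper":0,"dx":0,"dy":0,"dz":0,"ax":0,"ay":0,"az":0}]'

```text
t: 2.9
eef_pos: [606.4, -182.8, 125.0]
ee_rot: [-0.0, 0.741, -0.671, 0.001]
contact_force: [-0.1, 0.4, 1.0]
width: 0.0
```

```bash
python3 -c "
from h import *;st()
from bench import ctrl
import cv2
d=ctrl.snapshot('scene');a=d['color'][130:330,180:430,::-1];cv2.imwrite('pics/s1.png',cv2.resize(a,None,fx=3,fy=3,interpolation=cv2.INTER_CUBIC))
d=ctrl.snapshot('wrist');cv2.imwrite('pics/w1.png',d['color'][:,:,::-1])
st()"
```

```text
t 2.9 tcp [ 606.35 -182.85  125.02] inv 29.2 -106.3 tip z 117.02 8.0 F [-0.07  0.36  0.97] w 0.0
toolx yaw -84.33 z [ 1.3e-03 -6.0e-04 -1.0e+00] inv err 0.03
t 3.0 tcp [ 606.21 -182.74  124.8 ] inv 29.1 -106.2 tip z 116.8 8.0 F [ 1.2  -0.38 -0.4 ] w -0.2
toolx yaw -84.32 z [ 9.e-04 -4.e-04 -1.e+00] inv err 0.02
```

View pics/s1.png

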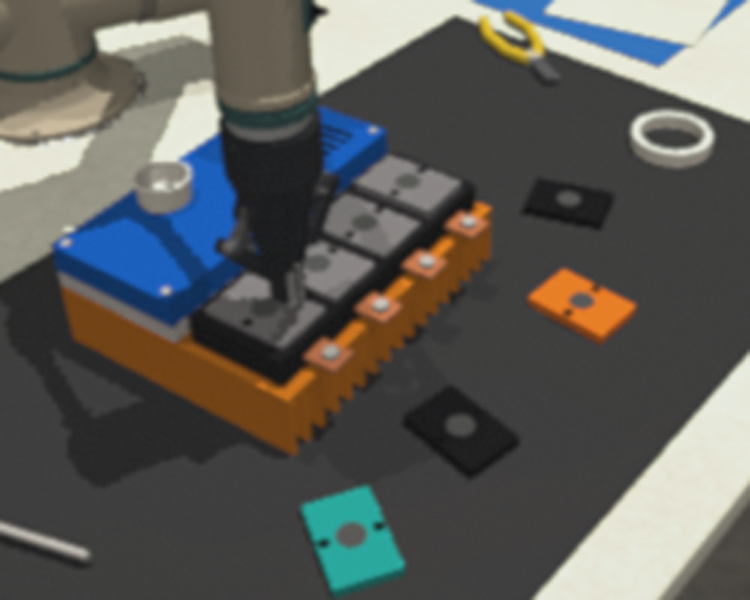

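View pics/w1.png

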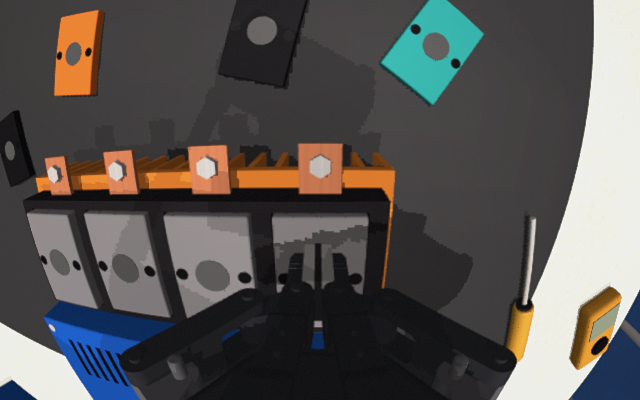

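Request:
servo_tool --series '[{"gripper":0,"dx":0,"dy":-0.1,"dz":0.6,"ax":0,"ay":0,"az":0},{"gripper":0,"dx":0,"dy":0,"dz":0.6,"ax":0,"ay":0,"az":0},{"gripper":0,"dx":0,"dy":0,"dz":0.2,"ax":0,"ay":0,"az":0},{"gripper":0,"dx":0,"dy":0,"dz":0.1,"ax":0,"ay":0,"az":0},{"gripper":0,"dx":0,"dy":0,"dz":0.1,"ax":0,"ay":0,"az":0},{"gripper":0,"dx":0,"dy":0,"dz":0.1,"ax":0,"ay":0,"az":0},{"gripper":0,"dx":0,"dy":0,"dz":0.1,"ax":0,"ay":0,"az":0},{"gripper":0,"dx":0,"dy":0,"dz":0.05,"ax":0,"ay":0,"az":0},{"gripper":0,"dx":0,"dy":0,"dz":0,"ax":0,"ay":0,"az":0},{"gripper":0,"dx":0,"dy":0,"dz":0,"ax":0,"ay":0,"az":0}]'

```text
t: 4.25
eef_pos: [607.0, -182.6, 105.9]
ee_rot: [-0.0, 0.741, -0.671, 0.0]
contact_force: [-0.7, -0.0, 0.1]
width: -0.3
```

```bash
python3 -c "
from h import *;st()
from bench import ctrl
import cv2
d=ctrl.snapshot('scene');st();a=d['color'][180:280,230:330,::-1];cv2.imwrite('pics/s2.png',cv2.resize(a,None,fx=6,fy=6,interpolation=cv2.INTER_CUBIC))
"
```

```text
t 4.25 tcp [ 607.03 -182.59  105.86] inv 29.9 -106.1 tip z 97.86 8.0 F [-0.7  -0.    0.13] w -0.3
toolx yaw -84.32 z [ 1.e-04 -1.e-04 -1.e+00] inv err 0.02
t 4.3 tcp [ 607.03 -182.59  105.86] inv 29.9 -106.1 tip z 97.86 8.0 F [-0.48 -0.02  0.3 ] w -0.3
toolx yaw -84.32 z [ 1.e-04 -1.e-04 -1.e+00] inv err 0.02
```

View pics/s2.png

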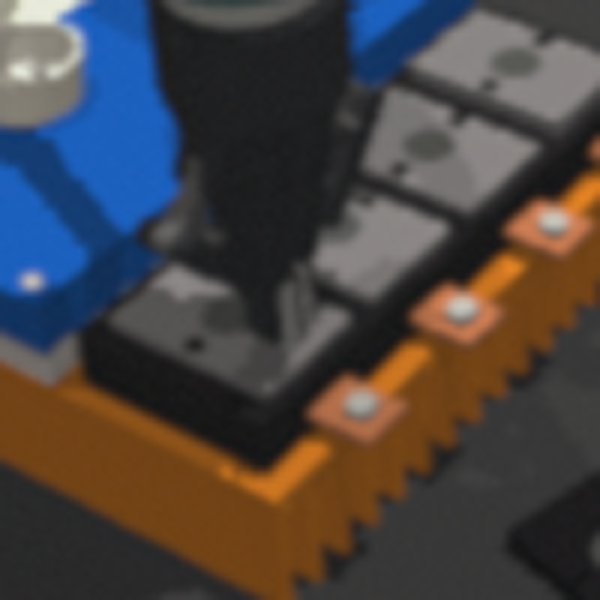

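The picture shows cover 4 still looking level, with the tip just above its far end. I'll go down another 1.5 mm.

Request:
servo_tool --series '[{"gripper":0,"dx":0,"dy":0,"dz":0.05,"ax":0,"ay":0,"az":0},{"gripper":0,"dx":0,"dy":0,"dz":0.05,"ax":0,"ay":0,"az":0},{"gripper":0,"dx":0,"dy":0,"dz":0.05,"ax":0,"ay":0,"az":0},{"gripper":0,"dx":0,"dy":0,"dz":0,"ax":0,"ay":0,"az":0},{"gripper":0,"dx":0,"dy":0,"dz":0,"ax":0,"ay":0,"az":0},{"gripper":0,"dx":0,"dy":0,"dz":0,"ax":0,"ay":0,"az":0},{"gripper":0,"dx":0,"dy":0,"dz":0,"ax":0,"ay":0,"az":0},{"gripper":0,"dx":0,"dy":0,"dz":0,"ax":0,"ay":0,"az":0},{"gripper":0,"dx":0,"dy":0,"dz":0,"ax":0,"ay":0,"az":0},{"gripper":0,"dx":0,"dy":0,"dz":0,"ax":0,"ay":0,"az":0}]'

```text
t: 5.55
eef_pos: [607.0, -182.6, 105.1]
ee_rot: [-0.0, 0.741, -0.671, 0.0]
contact_force: [-1.9, -0.0, 5.0]
width: -0.3
```

```bash
python3 -c "
from h import *;st()"
```

```text
t 5.55 tcp [ 607.03 -182.6   105.08] inv 29.9 -106.1 tip z 97.08 8.0 F [-1.94 -0.04  5.04] w -0.3
toolx yaw -84.32 z [ 5.e-04 -3.e-04 -1.e+00] inv err 0.02
```

Request:
servo_tool --series '[{"gripper":0,"dx":0,"dy":0,"dz":-1.2,"ax":0,"ay":0,"az":0},{"gripper":0,"dx":-3.6,"dy":0,"dz":0,"ax":0,"ay":0,"az":0},{"gripper":0,"dx":-3.5,"dy":0,"dz":0,"ax":0,"ay":0,"az":0},{"gripper":0,"dx":0,"dy":0,"dz":0.5,"ax":0,"ay":0,"az":0},{"gripper":0,"dx":0,"dy":0,"dz":0.2,"ax":0,"ay":0,"az":0},{"gripper":0,"dx":0,"dy":0,"dz":0.15,"ax":0,"ay":0,"az":0},{"gripper":0,"dx":0,"dy":0,"dz":0.1,"ax":0,"ay":0,"az":0},{"gripper":0,"dx":0,"dy":0,"dz":0.1,"ax":0,"ay":0,"az":0},{"gripper":0,"dx":0,"dy":0,"dz":0,"ax":0,"ay":0,"az":0},{"gripper":0,"dx":0,"dy":0,"dz":0,"ax":0,"ay":0,"az":0}]'

```text
t: 6.8
eef_pos: [600.0, -112.0, 105.8]
ee_rot: [0.0, 0.741, -0.671, 0.0]
contact_force: [-0.0, 0.0, 0.2]
width: -0.1
```

```bash
python3 -c "
from h import *;st()"
```

```text
t 6.8 tcp [ 599.99 -112.02  105.81] inv 29.9 -35.2 tip z 97.81 8.0 F [-0.04  0.01  0.25] w -0.1
toolx yaw -84.33 z [ 1.e-04 -1.e-04 -1.e+00] inv err 0.03
```

Request:
servo_tool --series '[{"gripper":0,"dx":0,"dy":0,"dz":0.05,"ax":0,"ay":0,"az":0},{"gripper":0,"dx":0,"dy":0,"dz":0.05,"ax":0,"ay":0,"az":0},{"gripper":0,"dx":0,"dy":0,"dz":0.05,"ax":0,"ay":0,"az":0},{"gripper":0,"dx":0,"dy":0,"dz":0,"ax":0,"ay":0,"az":0},{"gripper":0,"dx":0,"dy":0,"dz":0,"ax":0,"ay":0,"az":0},{"gripper":0,"dx":0,"dy":0,"dz":0,"ax":0,"ay":0,"az":0},{"gripper":0,"dx":0,"dy":0,"dz":0,"ax":0,"ay":0,"az":0},{"gripper":0,"dx":0,"dy":0,"dz":0,"ax":0,"ay":0,"az":0},{"gripper":0,"dx":0,"dy":0,"dz":0,"ax":0,"ay":0,"az":0},{"gripper":0,"dx":0,"dy":0,"dz":0,"ax":0,"ay":0,"az":0}]'

```text
t: 8.05
eef_pos: [600.0, -111.9, 105.1]
ee_rot: [-0.0, 0.741, -0.671, 0.0]
contact_force: [-2.0, -0.1, 4.7]
width: 0.1
```

```bash
python3 -c "
from h import *;st()"
```

```text
t 8.05 tcp [ 600.01 -111.92  105.08] inv 30.0 -35.1 tip z 97.08 8.0 F [-2.02 -0.06  4.73] w 0.1
toolx yaw -84.32 z [ 5.e-04 -3.e-04 -1.e+00] inv err 0.02
```

Cover 3 reads the same as cover 4, so both are seated. Next is cover 2.

Request:
servo_tool --series '[{"gripper":0,"dx":0,"dy":0,"dz":-1.2,"ax":0,"ay":0,"az":0},{"gripper":0,"dx":-3.5,"dy":0,"dz":0,"ax":0,"ay":0,"az":0},{"gripper":0,"dx":-3.5,"dy":0,"dz":0,"ax":0,"ay":0,"az":0},{"gripper":0,"dx":0,"dy":0,"dz":0.5,"ax":0,"ay":0,"az":0},{"gripper":0,"dx":0,"dy":0,"dz":0.2,"ax":0,"ay":0,"az":0},{"gripper":0,"dx":0,"dy":0,"dz":0.15,"ax":0,"ay":0,"az":0},{"gripper":0,"dx":0,"dy":0,"dz":0.1,"ax":0,"ay":0,"az":0},{"gripper":0,"dx":0,"dy":0,"dz":0.1,"ax":0,"ay":0,"az":0},{"gripper":0,"dx":0,"dy":0,"dz":0,"ax":0,"ay":0,"az":0},{"gripper":0,"dx":0,"dy":0,"dz":0,"ax":0,"ay":0,"az":0}]'

```text
t: 9.3
eef_pos: [593.1, -42.4, 105.8]
ee_rot: [-0.0, 0.741, -0.671, 0.0]
contact_force: [0.2, 1.4, 0.2]
width: -0.3
```

```bash
python3 -c "
from h import *;st()"
```

```text
t 9.3 tcp [593.07 -42.36 105.83] inv 30.0 34.8 tip z 97.83 8.0 F [0.2  1.42 0.2 ] w -0.3
toolx yaw -84.33 z [ 1.e-04 -1.e-04 -1.e+00] inv err 0.03
```

Request:
servo_tool --series '[{"gripper":0,"dx":0,"dy":0,"dz":-1.2,"ax":0,"ay":0,"az":0},{"gripper":0,"dx":-3.5,"dy":0,"dz":0,"ax":0,"ay":0,"az":0},{"gripper":0,"dx":-3.5,"dy":0,"dz":0,"ax":0,"ay":0,"az":0},{"gripper":0,"dx":0,"dy":0,"dz":0.5,"ax":0,"ay":0,"az":0},{"gripper":0,"dx":0,"dy":0,"dz":0.2,"ax":0,"ay":0,"az":0},{"gripper":0,"dx":0,"dy":0,"dz":0.15,"ax":0,"ay":0,"az":0},{"gripper":0,"dx":0,"dy":0,"dz":0.1,"ax":0,"ay":0,"az":0},{"gripper":0,"dx":0,"dy":0,"dz":0.1,"ax":0,"ay":0,"az":0},{"gripper":0,"dx":0,"dy":0,"dz":0.1,"ax":0,"ay":0,"az":0},{"gripper":0,"dx":0,"dy":0,"dz":0,"ax":0,"ay":0,"az":0}]'

```text
t: 10.55
eef_pos: [587.4, 26.8, 107.4]
ee_rot: [-0.001, 0.741, -0.671, 0.001]
contact_force: [1.7, -0.4, 4.8]
width: 0.1
```

```bash
python3 -c "
from h import *;st()
from bench import ctrl
import cv2
d=ctrl.snapshot('scene');st();a=d['color'][150:250,250:350,::-1];cv2.imwrite('pics/s3.png',cv2.resize(a,None,fx=6,fy=6,interpolation=cv2.INTER_CUBIC))
"
```

```text
t 10.55 tcp [587.37  26.82 107.43] inv 31.2 104.2 tip z 99.43 8.0 F [ 1.67 -0.37  4.82] w 0.1
toolx yaw -84.33 z [ 3.e-03 -9.e-04 -1.e+00] inv err 0.03
t 10.6 tcp [587.36  26.82 107.42] inv 31.2 104.2 tip z 99.42 8.0 F [ 1.93 -1.31  5.4 ] w 0.0
toolx yaw -84.32 z [ 0.003 -0.001 -1.   ] inv err 0.02
```

View pics/s3.png

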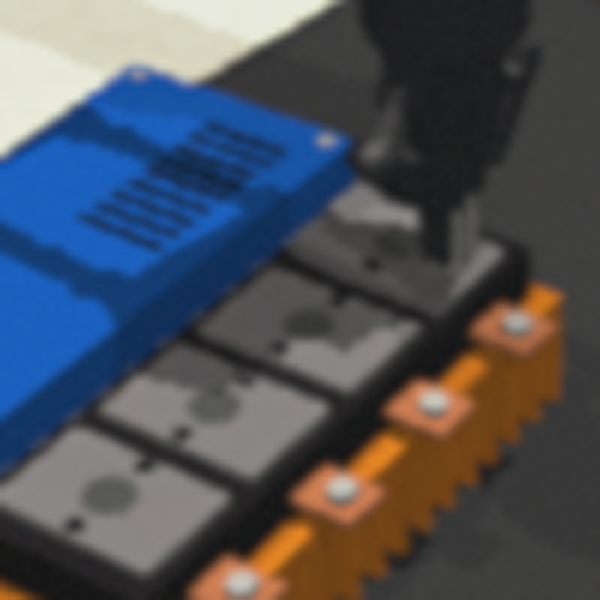

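Cover 1 stops the tip 2.3 mm higher than a seated cover does, and it shows tilted: its far end is low in the pocket. It is the loose one. Lifting, then moving to its middle.

Request:
servo_tool --series '[{"gripper":0,"dx":0,"dy":0,"dz":-0.5,"ax":0,"ay":0,"az":0},{"gripper":0,"dx":0,"dy":0,"dz":-1.0,"ax":0,"ay":0,"az":0},{"gripper":0,"dx":0,"dy":1.5,"dz":0,"ax":0,"ay":0,"az":0},{"gripper":0,"dx":0,"dy":1.5,"dz":0,"ax":0,"ay":0,"az":0},{"gripper":0,"dx":0,"dy":0,"dz":0.5,"ax":0,"ay":0,"az":0},{"gripper":0,"dx":0,"dy":0,"dz":0.4,"ax":0,"ay":0,"az":0},{"gripper":0,"dx":0,"dy":0,"dz":0,"ax":0,"ay":0,"az":0},{"gripper":0,"dx":0,"dy":0,"dz":0,"ax":0,"ay":0,"az":0},{"gripper":0,"dx":0,"dy":0,"dz":0,"ax":0,"ay":0,"az":0},{"gripper":0,"dx":0,"dy":0,"dz":0,"ax":0,"ay":0,"az":0}]'

```text
t: 11.85
eef_pos: [556.4, 24.4, 112.3]
ee_rot: [-0.0, 0.741, -0.671, 0.0]
contact_force: [-0.2, 0.1, 0.3]
width: 0.1
```

```bash
python3 -c "
from h import *;st()
from bench import ctrl
import cv2
d=ctrl.snapshot('scene');st();a=d['color'][150:250,250:350,::-1];cv2.imwrite('pics/s4.png',cv2.resize(a,None,fx=6,fy=6,interpolation=cv2.INTER_CUBIC))
d=ctrl.snapshot('wrist');cv2.imwrite('pics/w4.png',d['color'][:,:,::-1])
"
```

```text
t 11.85 tcp [556.44  24.43 112.35] inv 0.2 104.9 tip z 104.35 8.0 F [-0.19  0.06  0.27] w 0.1
toolx yaw -84.32 z [ 2.e-04 -1.e-04 -1.e+00] inv err 0.02
t 11.9 tcp [556.4   24.43 112.33] inv 0.1 104.9 tip z 104.33 8.0 F [-0.26  0.65  0.03] w -0.4
toolx yaw -84.32 z [ 2.e-04 -1.e-04 -1.e+00] inv err 0.02
```

View pics/s4.png

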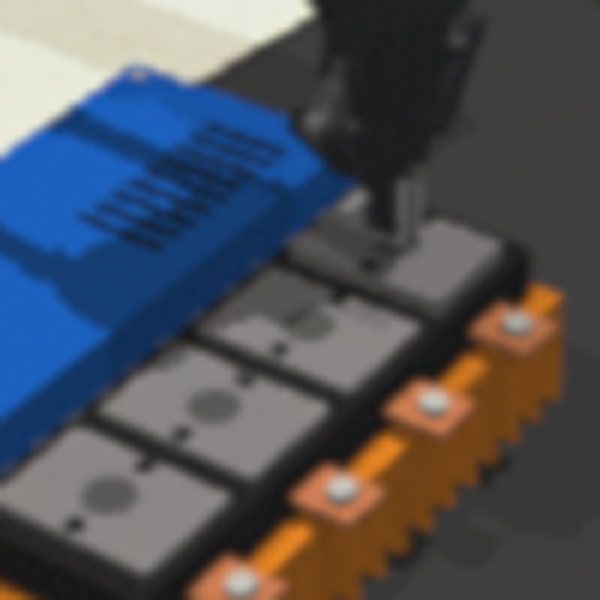

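View pics/w4.png

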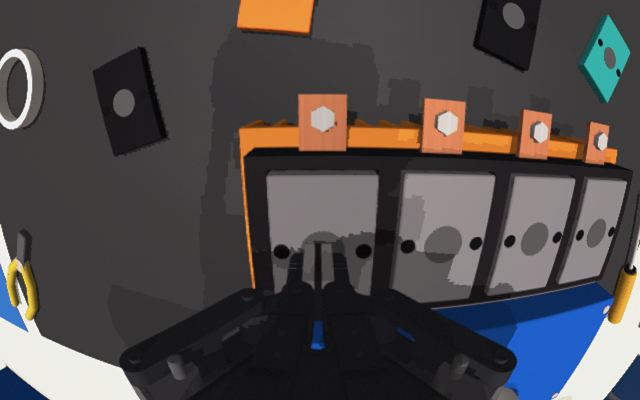

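The tip sits over cover 1's disc at (320,240) in the wrist view, and the cover has fallen level again. Pressing firmly.

Request:
servo_tool --series '[{"gripper":0,"dx":0,"dy":0,"dz":0.2,"ax":0,"ay":0,"az":0},{"gripper":0,"dx":0,"dy":0,"dz":0.2,"ax":0,"ay":0,"az":0},{"gripper":0,"dx":0,"dy":0,"dz":0.1,"ax":0,"ay":0,"az":0},{"gripper":0,"dx":0,"dy":0,"dz":0.1,"ax":0,"ay":0,"az":0},{"gripper":0,"dx":0,"dy":0,"dz":0.1,"ax":0,"ay":0,"az":0},{"gripper":0,"dx":0,"dy":0,"dz":0.1,"ax":0,"ay":0,"az":0},{"gripper":0,"dx":0,"dy":0,"dz":0.1,"ax":0,"ay":0,"az":0},{"gripper":0,"dx":0,"dy":0,"dz":0.1,"ax":0,"ay":0,"az":0},{"gripper":0,"dx":0,"dy":0,"dz":0,"ax":0,"ay":0,"az":0},{"gripper":0,"dx":0,"dy":0,"dz":0,"ax":0,"ay":0,"az":0}]'

```text
t: 13.2
eef_pos: [556.4, 24.4, 105.0]
ee_rot: [-0.0, 0.741, -0.671, 0.001]
contact_force: [-4.1, 0.7, 16.9]
width: 0.1
```

```bash
python3 -c "
from h import *;st()"
```

```text
t 13.2 tcp [556.4   24.43 105.01] inv 0.1 104.9 tip z 97.01 8.0 F [-4.14  0.74 16.92] w 0.1
toolx yaw -84.31 z [ 1.7e-03 -3.0e-04 -1.0e+00] inv err 0.01
```

Cover 1 is home at 97.0 mm with 17 N on it. I'll press slightly more, hold, and look.

Request:
servo_tool --series '[{"gripper":0,"dx":0,"dy":0,"dz":0.08,"ax":0,"ay":0,"az":0},{"gripper":0,"dx":0,"dy":0,"dz":0,"ax":0,"ay":0,"az":0},{"gripper":0,"dx":0,"dy":0,"dz":0,"ax":0,"ay":0,"az":0},{"gripper":0,"dx":0,"dy":0,"dz":0,"ax":0,"ay":0,"az":0},{"gripper":0,"dx":0,"dy":0,"dz":0,"ax":0,"ay":0,"az":0},{"gripper":0,"dx":0,"dy":0,"dz":0,"ax":0,"ay":0,"az":0},{"gripper":0,"dx":0,"dy":0,"dz":0,"ax":0,"ay":0,"az":0},{"gripper":0,"dx":0,"dy":0,"dz":0,"ax":0,"ay":0,"az":0},{"gripper":0,"dx":0,"dy":0,"dz":0,"ax":0,"ay":0,"az":0},{"gripper":0,"dx":0,"dy":0,"dz":0,"ax":0,"ay":0,"az":0}]'

```text
t: 14.45
eef_pos: [556.4, 24.4, 105.0]
ee_rot: [-0.001, 0.741, -0.671, 0.001]
contact_force: [-6.2, -0.1, 21.3]
width: 0.1
```

```bash
python3 -c "
from h import *;st()
from bench import ctrl
import cv2
d=ctrl.snapshot('scene');st();a=d['color'][150:250,250:350,::-1];cv2.imwrite('pics/s5.png',cv2.resize(a,None,fx=6,fy=6,interpolation=cv2.INTER_CUBIC))
"
```

```text
t 14.45 tcp [556.39  24.44 104.96] inv 0.1 104.9 tip z 96.96 8.0 F [-6.24 -0.07 21.28] w 0.1
toolx yaw -84.31 z [ 2.e-03 -4.e-04 -1.e+00] inv err 0.01
t 14.5 tcp [556.41  24.41 104.96] inv 0.1 104.9 tip z 96.96 8.0 F [-5.44 -0.2  20.45] w -0.1
toolx yaw -84.31 z [ 2.1e-03 -4.0e-04 -1.0e+00] inv err 0.01
```

View pics/s5.png

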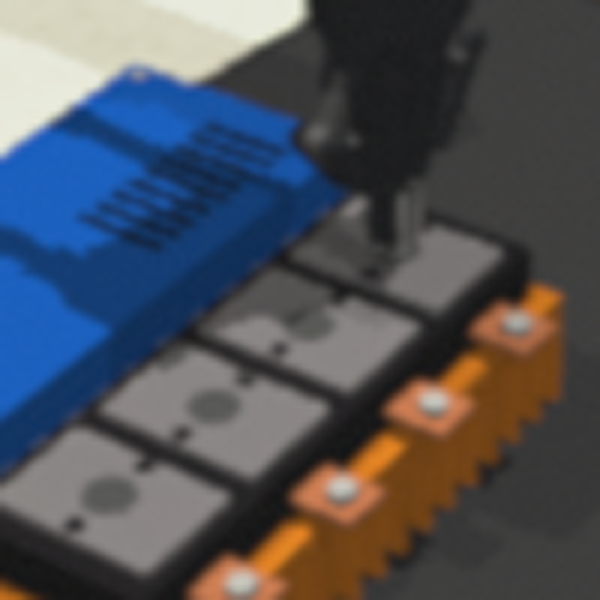

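Cover 1 now sits level with the others, with the tip on its disc at about (395,255). The force is steady at 21 N, so I'm handing in.

```bash
python3 -c "
from bench import ctrl
print(ctrl.job_done())"
```

```text
the job is handed in; nothing more can be done
None
```

Cover 1, the leftmost, was the loose one. I pressed it home and handed the job in at about 14.5 s with the fingertips still pressing it.

- **Finding it:** I pressed each cover lightly, 30 mm out from its middle at the far end.
    - Covers 3 and 4 stopped the tip at 97.1 mm with about 5 N.
    - Cover 2 gave no contact down to 97.8 mm. A loose cover would have stopped the tip sooner, so I took it as seated without pressing it further.
    - Cover 1 stopped the tip at 99.4 mm with about 5 N and showed tilted in the scene picture. It had fallen level again once I lifted off.
- **Seating it:** I pressed the middle of cover 1, and the tip came down to 97.0 mm, the height of a seated cover. At hand-in the reading was a steady 20–21 N downwards with a 5–6 N sideways part, and the cover looked level with the others.

None of my checks failed or disagreed. I kept clear of the screw pot, screwdriver, cutters and tape, but took no closing picture of them.

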